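# Sort vial racks by trying them on the loader keys

## Task

One of the three blue vial racks waiting in the loader lanes has a blocked keyway underneath and will not slide on over the guide key. Gently slide the two good racks fully home against the loader's end stop, without forcing a rack that binds and without lifting a rack over the loader; draw the bad one straight back to the lane entrance (at least to where it first stood), then lift it out and set it gently, flat and upright, in the red tray. Leave the two stoppered flasks, the amber jar and the blue cap where they are.

Things in the scene. Friction and masses are not known exactly. Their poses are not given: they have to be found in the camera images.
- loader: white rack loader fixed to the bench, 260 mm long (x) by 222 mm wide (y); origin at its centre on the bench, +x is the sliding-in direction, away from the robot. Three open-topped lanes along x, 58 mm wide, centred at y = -70, 0 and +70 mm, between dividers 12 mm thick and 22 mm high, over its whole length. The racks slide on the bench. It must not be pressed with more than 40 N.
- loader_key_tip (a point): near end of the middle lane's guide key, on its top, at x = +20 mm in the loader's frame. Each lane has such a steel key along its middle, 18 mm wide, 12 mm high, from x = +20 to +115 mm. A good rack slides over it with only bench friction (2 to 6 N); the bad one stops dead with its origin at about x = +5 to +15 mm, some 50 mm short of home.
- loader_stop (a point): top edge of the end stop's face, middle lane, at x = +115 mm in the loader's frame, 30 mm high. A rack fully home touches it: rack origin at x = +60 mm, rear plate at +5 mm. At the start each rack waits in a lane of its own, origin at x = -85 to -65 mm, rear plate near the lane entrance (x = -130 mm).
- rack_a: blue vial rack with white end plates, 110 mm long (x), 54 mm wide (y), 45 mm high, about 0.3 kg; origin at the centre of its underside, +x towards the end stop. Flat rear plate, good to push at 20 to 40 mm height. Keyway underneath, open at the front. All racks look alike; exactly one, different each time, has it blocked. A captive insert inside rattles by 2 mm.
- rack_b: another rack, exactly as rack_a (size, origin, axes, tab); it may be the bad one
- rack_c: another rack, exactly as rack_a (size, origin, axes, tab); it may be the bad one
- tab_a (a point): middle of the top of rack_a's white grip tab, 89 mm above the rack's underside. The tab stands on the middle of the rack's top (45 mm high) and is 12 mm thick along the rack's x, 36 mm wide along its y; pinch it from above across its 12 mm.
- tab_b (a point): the same point on rack_b
- tab_c (a point): the same point on rack_c
- reject_tray: red open tray fixed to the bench, 170 mm (x) by 120 mm (y) outside, 25 mm high, walls and floor 5 mm thick; origin at the centre of its underside. A rack fits in it lying along its x, either way round.
- flask_red: conical glass flask with a red stopper, 76 mm across the foot, 114 mm high; origin at the centre of its underside. Not part of the job: leave alone
- flask_yellow: the same flask with a yellow stopper; origin at the centre of its underside. Not part of the job: leave alone
- amber_jar: amber jar, 60 mm across, 85 mm high; origin at the centre of its underside. Not part of the job: leave alone
- blue_cap: large blue screw cap lying on the bench, 64 mm across, 28 mm high; origin at the centre of its underside. Not part of the job: leave alone

How it is judged:
By the outcome, as a careful person would: the job done as asked, in the order asked, and still so for the second after the job is handed in, with the robot touching nothing.
It also fails if it takes over 64 s, if anything falls off the work surface, if the arm or the gripper's body presses on something with over 40 N, if the wrist force passes 120 N, or if a joint passes its speed limit or range.

## Robot

A 6-joint arm with a two-finger parallel gripper is mounted at the origin on the work surface. World frame = base frame: x ahead of the robot, y to its left, z up, the work surface at z = 0. Lengths are in m, angles in rad, forces in N, time in s.
With the tool pointing down it reaches from about 0.275 to 0.85 m from the base axis. Payload 5.2 kg.
Tool frame: the origin (TCP) lies at the very end of the fingers, on their centre line; the grasp point (between the pads) lies manip.pinch_z behind it (manip.pinch_z is the distance from the TCP to the grasp point, in m); z points along the fingers, y is the line along which they close (so a half turn about z gives the same grasp; the last joint's range is limited). The gripper opens to 85 mm and grips with 20 to 120 N. Pads are 22 mm wide; open, the fingers measure 114 mm over their backs; the gripper's body (76 mm by 85 mm) begins 54 mm behind the grasp point. The pads swing forward as they close: fully open they stand 13 mm farther back than shut.
Start: joints at [1.136, 0.259, 1.535, -0, 1.348, -0.203], TCP at [0.126, 0.535, 0.231] pointing down, gripper open.
Joint ranges: [-3.14, 3.14], [-0.91, 2.08], [0.19, 2.58], [-1.22, 4.36], [0.22, 2.71], [-3.12, 3.12]. Speed limits (rad/s): [2.57, 2.57, 3.14, 3.14, 3.14, 3.14].

## Interface

Orientations are given as a unit quaternion [w, x, y, z].
In Python, from cell import manip, optics, workorder, finder gives the robot as it stands.
- The arm moves only by the shell command python3 -m crank 'ROWS'. ROWS is a JSON object of lists of equal length, an entry for each row: "dp": the shift along the tool's x, y, z in mm, a list of three; "rot": the turn, a rotation vector about the tool's x, y, z in degrees, a list of three; "hand": the closure, from 0 (fully open) to 1 (shut). In form: {"dp": [[x, y, z], ...], "rot": [[wx, wy, wz], ...], "hand": [hand, ...]}. A call has 1 to 12 rows; each row is the pose to reach, as a shift and turn from the pose commanded when the call began, along the tool's axes at that moment; what a row does not reach only later rows make up. A row lasts 1/12 s, in which the tool goes at most 41.7 mm and 7.16 degrees, less where a joint would pass 70% of its speed; a pose out of reach is approached as far as the arm can. A call with a gripper value outside its range is refused whole. The fingers move at their own pace and stop on an object; the grip force is fixed at half the most. Time passes only in rows, so rows that repeat a pose let the fingers close. It gives the time, the measured TCP pose, the force and the opening at its end, in the units of the state.
- manip.sense(): the state, without advancing time (a new reading comes with each control period).
- optics.camera(name): name is "side" or "top"; returns a dict with "image" (480x640x3 uint8, red, green, blue), "depth" (480x640 float32, m along the optical axis (not along the pixel's ray), 0 where there is no reading), "intrinsics" (3x3 intrinsics, pixels), "T" (4x4, takes a point from camera to world coordinates). Camera axes: x right, y up, looking along -z (the intrinsics and any distortion apply to the point x, -y, -z); pixel columns grow to the right and rows downward; lengths in m; the calibration is good to about 2 mm. A picture is of the moment at which its call begins.
- workorder.close_job(): hands the job in, once; it reports no verdict.
Trained networks look in the newest picture that a camera, given by its name, has taken for a name from the list of things; names that differ only in an ending like _2 or _b are one class to them, and where a whole thing is asked for, a point or a joint stands for the part that bears it (a point fixed in the world has none). Each returns a list of dicts, best first, with "score" (0 to 1); they miss things now and then, are a little off and sometimes report something else, mostly with a low value. They report only what shows in the picture. A call takes as long as a camera call.
- finder.outline_of(camera, thing): "mask" (480x640 bool, what is visible of it) and "rect" ([left, top, right, bottom] in pixels, round what is visible of it).
The state is a dict: "time_s": time; "joint_positions": joint angles; "dq": joint speeds; "tau": joint torques, N m; "tcp_pos": TCP position; "eef_rot": TCP orientation; "wrist_force": force on the tool from outside, world axes, zero at the start; "moment": the same for the moment, N m; "width": finger opening in m.
Only numpy, scipy, OpenCV 4.12 (cv2) and the standard library are available. Lean on these libraries where they do the work, as an engineer would, in place of code of your own. Each camera call takes 0.05 s, during which the arm holds its last target. There are 200 camera calls.

## Working session

There is one attempt and no reset: what is moved stays moved. The work goes in short steps, Python scripts to look and compute and a shell command to move; the robot and the scene stay as the last step left them, time stands still between calls to the robot, and variables do not carry over. Pictures are saved under pics/ and viewed, on a budget of 10 in all, crops included, one or two more only if the job needs it, and the job is handed in when it is done.

```bash
mkdir -p pics; ls; cat > h.py <<'E'
import numpy as np, cv2
from cell import manip, optics, workorder, finder
def cloud(c):
    K=c["intrinsics"];d=c["depth"];v,u=np.mgrid[:480,:640]
    P=np.stack([(u-K[0,2])/K[0,0]*d,-(v-K[1,2])/K[1,1]*d,-d],-1)
    W=P@c["T"][:3,:3].T+c["T"][:3,3]; W[d<=0]=np.nan
    return W
E
python3 - <<'E'
from h import *
print(manip.sense(), manip.pinch_z)
ims=[]
for n in ("top","side"):
    c=optics.camera(n);W=cloud(c);print(n,c["T"].round(3).tolist(),c["intrinsics"].round(1).tolist(),[k for k in c])
    cv2.imwrite(f"pics/{n}0.png",c["image"][...,::-1])
    for t in ["loader","rack_a","tab_a","reject_tray","loader_key_tip","loader_stop","flask_red","amber_jar","blue_cap"]:
        for r in finder.outline_of(n,t):
            m=r["mask"];p=W[m];p=p[~np.isnan(p[:,0])]
            if len(p): print(t,round(r["score"],2),np.array(r["rect"]).round().tolist(),"med",np.median(p,0).round(3),"lo",np.percentile(p,2,axis=0).round(3),"hi",np.percentile(p,98,axis=0).round(3))
E
```

```text
pics
{'time_s': 0.0, 'joint_positions': array([ 1.13620676e+00,  2.59348546e-01,  1.53610380e+00,  1.99155487e-06,
        1.34798414e+00, -2.02811536e-01]), 'dq': array([ 0.00041319,  0.0009436 , -0.00067874, -0.00049031, -0.00086158,
       -0.00019493]), 'tau': array([-7.61645097e-04, -4.46037734e+01, -2.90560842e+01, -3.28916576e-04,
        1.18114863e-02,  7.17487569e-05]), 'tcp_pos': array([0.12609374, 0.53480454, 0.23046339]), 'eef_rot': array([-2.89788675e-04,  1.15629957e-01,  9.93291932e-01, -8.75187424e-04]), 'wrist_force': array([ 0.06459457, -0.72055864,  0.917548  ]), 'moment': array([-0.03049601, -0.01501597, -0.04977546]), 'width': 0.08558688417333066} 0.0187
top [[-0.004, 0.986, -0.165, 0.411], [-1.0, -0.005, -0.008, 0.007], [-0.008, 0.165, 0.986, 1.211], [0.0, 0.0, 0.0, 1.0]] [[457.1, 0.0, 308.7], [0.0, 457.1, 238.8], [0.0, 0.0, 1.0]] ['image', 'depth', 'intrinsics', 'T']
rack_a 0.96 [244.0, 254.0, 272.0, 296.0] med [0.509 0.139 0.047] lo [0.46  0.11  0.024] hi [0.564 0.171 0.091]
rack_a 0.75 [274.0, 248.0, 302.0, 297.0] med [0.516 0.072 0.047] lo [0.467 0.043 0.04
[... 2784 characters left out ...]
_key_tip 0.71 [226.0, 205.0, 367.0, 292.0] med [0.662 0.064 0.015] lo [ 0.503 -0.041  0.002] hi [0.734 0.204 0.033]
loader_stop 0.66 [226.0, 204.0, 367.0, 291.0] med [0.66  0.064 0.016] lo [ 0.49  -0.042  0.002] hi [0.737 0.205 0.033]
flask_red 0.9 [421.0, 286.0, 456.0, 344.0] med [ 0.682 -0.327  0.043] lo [ 0.66  -0.35   0.004] hi [ 0.715 -0.296  0.116]
flask_red 0.63 [222.0, 204.0, 368.0, 295.0] med [0.66  0.064 0.016] lo [ 0.491 -0.042  0.002] hi [0.736 0.205 0.033]
amber_jar 0.56 [188.0, 184.0, 209.0, 220.0] med [0.457 0.339 0.055] lo [0.435 0.326 0.003] hi [0.487 0.38  0.089]
blue_cap 0.77 [216.0, 187.0, 240.0, 206.0] med [0.55  0.373 0.028] lo [0.527 0.354 0.004] hi [0.582 0.416 0.035]
```

```bash
python3 - <<'E'
from h import *
for n in ("top","side"):
    c=optics.camera(n);W=cloud(c)
    x,y,z=[np.nan_to_num(W[...,i],nan=-9) for i in range(3)]
    roi=(x>.38)&(x<.8)&(y>-.1)&(y<.26)
    def rect(m,s):
        if m.sum()<5: print(s,'few');return
        r=cv2.minAreaRect((W[m][:,:2]*1000).astype(np.float32)); print(n,s,m.sum(),"c",np.round(r[0],1),"size",np.round(r[1],1),"ang",round(r[2],2),"zmed",round(float(np.median(z[m])),4), "mean",(W[m].mean(0)*1000).round(1))
    nl,lab,st,_=cv2.connectedComponentsWithStats((roi&(z>.078)&(z<.1)).astype(np.uint8))
    for i in range(1,nl):
        if st[i,4]>8: rect(lab==i,"tab")
    nl,lab,st,_=cv2.connectedComponentsWithStats((roi&(z>.038)&(z<.06)).astype(np.uint8))
    for i in range(1,nl):
        if st[i,4]>50: rect(lab==i,"top")
    rect(roi&(z>.028)&(z<.036)&(x>.65),"stop")
    rect(roi&(z>.015)&(z<.036),"loader")
    rect((x>.33)&(x<.6)&(y>-.4)&(y<-.2)&(z>.018)&(z<.04),"tray")
    rect((x>.33)&(x<.6)&(y>-.4)&(y<-.2)&(z>.002)&(z<.04),"tray floor")
c=optics.camera("top")
cv2.imwrite("pics/a.png",cv2.resize(c["image"][170:350,130:470,::-1],(800,424),interpolation=2))
E
```

```text
top tab 73 c [536.3   4. ] size [12.1 34.2] ang 10.16 zmed 0.0901 mean [535.8   4.1  89.7]
top tab 77 c [519.7  71.7] size [11.7 35.5] ang 9.66 zmed 0.09 mean [519.4  71.6  89.7]
top tab 78 c [512.  141.2] size [12.1 35.3] ang 10.7 zmed 0.0899 mean [511.6 140.7  89.2]
top top 820 c [536.6   3.8] size [110.  54.] ang 10.42 zmed 0.0466 mean [535.5   3.6  46.7]
top top 828 c [520.   71.9] size [110.1  54. ] ang 10.51 zmed 0.0466 mean [519.2  71.6  46.6]
top top 826 c [512.4 141.6] size [110.6  54.1] ang 10.54 zmed 0.0463 mean [511.4 140.9  46.4]
top stop 466 c [695.  104.6] size [ 65.1 220.8] ang 10.73 zmed 0.0314 mean [716.6 108.8  31.5]
top loader 2536 c [597.3  86.4] size [267.2 222.4] ang 10.51 zmed 0.0238 mean [621.5  91.2  24.3]
top tray 520 c [ 457.5 -301.1] size [121.6 169.2] ang 89.23 zmed 0.0257 mean [ 456.6 -301.6   25.3]
top tray floor 5040 c [ 465.1 -300.1] size [269.8 199.9] ang 0.06 zmed 0.0055 mean [ 463.  -300.9    7.6]
side tab 91 c [512.5 140. ] size [14.2 42.1] ang 6.08 zmed 0.0883 mean [511.1 137.1  87.2]
side tab 98 c [519.8  71.3] size [14.1 43.7] ang 12.38 zmed 0.0887 mean [519.1  67.9  87.5]
side tab 110 c [537.3   2.3] size [16.6 38.4] ang 12.84 zmed 0.0879 mean [5.355e+02 1.000e-01 8.700e+01]
side top 528 c [513.  142.3] size [114.1  59.7] ang 9.03 zmed 0.0471 mean [502.4 136.5  47.2]
side top 583 c [521.1  71.8] size [114.   61.7] ang 8.56 zmed 0.047 mean [509.9  67.1  47.3]
side top 706 c [537.2   3.4] size [115.2  59.3] ang 9.39 zmed 0.0468 mean [531.5  -1.8  47.2]
side stop 347 c [717.2 108.2] size [ 31.1 223.8] ang 14.21 zmed 0.0314 mean [718.7 101.7  31.5]
side loader 2722 c [596.7  84.3] size [270.5 230. ] ang 11.47 zmed 0.024 mean [611.8  62.8  24.6]
side tray 1157 c [ 458.8 -300.8] size [125.4 172. ] ang 89.1 zmed 0.0244 mean [ 455.3 -304.6   23.9]
side tray floor 7311 c [ 465.1 -300.1] size [199.8 269.8] ang 89.99 zmed 0.0062 mean [ 458.4 -303.7    8.9]
```

View pics/a.png

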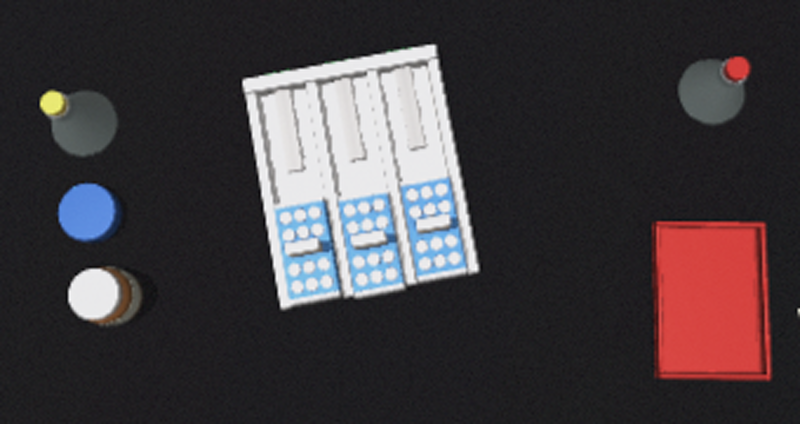

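The overview shows the three racks side by side at yaw ≈10.5° and the tray at right; measurements agree with the given sizes (tab top ≈ 89 mm, loader centre ≈ (0.596, 0.0865)).

```bash
cat >> h.py <<'E'
from scipy.spatial.transform import Rotation as Ro
YAW=np.radians(10.5); C=np.array([.5962,.0865])
def pose():
    s=manip.sense(); q=s["eef_rot"]; return s,Ro.from_quat([q[1],q[2],q[3],q[0]])
def go(p,yaw=YAW):
    "tool shift (mm) and turn (deg) to TCP p, pointing down, tool y along yaw"
    s,R=pose(); y=np.array([np.cos(yaw),np.sin(yaw),0]); z=np.array([0,0,-1.]); x=np.cross(y,z)
    T=Ro.from_matrix(np.c_[x,y,z]); d=T.as_matrix()
    print("dp",(R.inv().apply(np.array(p)-s["tcp_pos"])*1000).round(1),"rot",np.degrees((R.inv()*T).as_rotvec()).round(2))
def lw(x,y):
    c,s_=np.cos(YAW),np.sin(YAW); return C+[c*x-s_*y,s_*x+c*y]
def wl(p):
    c,s_=np.cos(YAW),np.sin(YAW); d=np.array(p[:2])-C; return np.array([c*d[0]+s_*d[1],-s_*d[0]+c*d[1]])*1000
def st():
    s,R=pose(); f=s["wrist_force"]; c,s_=np.cos(YAW),np.sin(YAW)
    print("t",round(s["time_s"],2),"loader xy",wl(s["tcp_pos"]).round(1),"z",round(s["tcp_pos"][2]*1000,1),"F loader",np.round([c*f[0]+s_*f[1],-s_*f[0]+c*f[1],f[2]],1),"M",s["moment"].round(2),"w",round(s["width"]*1000,1),"yaw",np.degrees(np.arctan2(*R.as_matrix()[[1,0],1])).round(2))
    return c*f[0]+s_*f[1]
E
cat > chk.py <<'E'
import sys
from h import *
f=st(); sys.exit(abs(f)>float(sys.argv[1]))
E
python3 - <<'E'
from h import *
go([.5122,.1413,.17]); go([.5122,.1413,.17],YAW+np.pi); print(lw(-.0728,.07))
E
```

```text
dp [-466.1 -294.8   61.3] rot [-0.    0.   66.22]
dp [-466.1 -294.8   61.3] rot [  -0.     -0.   -113.78]
[0.51186256 0.1420611 ]
```

```bash
python3 -m crank '{"dp":[[-466,-295,30],[-466,-295,30],[-466,-295,30],[-466,-295,30],[-466,-295,30],[-466,-295,30],[-466,-295,30],[-466,-295,30],[-466,-295,30],[-466,-295,30],[-466,-295,30],[-466,-295,30]],"rot":[[0,0,66.2],[0,0,66.2],[0,0,66.2],[0,0,66.2],[0,0,66.2],[0,0,66.2],[0,0,66.2],[0,0,66.2],[0,0,66.2],[0,0,66.2],[0,0,66.2],[0,0,66.2]],"hand":[0,0,0,0,0,0,0,0,0,0,0,0]}'
python3 - <<'E'
from h import *
st();go([.512,.1415,.12])
E
```

```text
time_s: 2.15
tcp_pos: [0.4768, 0.1767, 0.2043]
eef_rot: [0.0, 0.639, 0.769, 0.0]
wrist_force: [0.7, 0.7, 0.8]
width: 0.0856
t 2.15 loader xy [-101.   110.4] z 204.3 F loader [0.8 0.6 0.8] M [0.01 0.   0.04] w 85.6 yaw 10.49
dp [-41.   28.2  84.3] rot [ 0.04 -0.01 -0.01]
```

```bash
python3 -m crank '{"dp":[[-20,14,20],[-41,28,40],[-41,28,84],[-41,28,84],[-41,28,84],[-41,28,84]],"rot":[[0,0,0],[0,0,0],[0,0,0],[0,0,0],[0,0,0],[0,0,0]],"hand":[0,0,0,0,0,0]}'
python3 - <<'E'
from h import *
st();go([.512,.1415,.054])
E
```

```text
time_s: 2.65
tcp_pos: [0.5106, 0.1437, 0.1212]
eef_rot: [0.0, 0.639, 0.769, 0.0]
wrist_force: [-0.1, 0.1, 0.1]
width: 0.0857
t 2.65 loader xy [-73.7  71.9] z 121.2 F loader [-0.1  0.1  0.1] M [ 0.   -0.08  0.07] w 85.7 yaw 10.55
dp [-2.5  0.9 67.2] rot [ 0.01 -0.01  0.05]
```

```bash
python3 -m crank '{"dp":[[-2,1,30],[-2,1,60],[-2,1,67],[-2,1,67],[-2,1,67],[-2,1,67],[-2,1,67],[-2,1,67],[-2,1,67],[-2,1,67],[-2,1,67],[-2,1,67]],"rot":[[0,0,0],[0,0,0],[0,0,0],[0,0,0],[0,0,0],[0,0,0],[0,0,0],[0,0,0],[0,0,0],[0,0,0],[0,0,0],[0,0,0]],"hand":[0,0,0,0,0.5,0.7,1,1,1,1,1,1]}'
python3 - <<'E'
from h import *
st()
c=optics.camera("side")
cv2.imwrite("pics/b.png",cv2.resize(c["image"][150:330,190:400,::-1],(700,600),interpolation=2))
E
```

```text
time_s: 3.65
tcp_pos: [0.5122, 0.1415, 0.0538]
eef_rot: [0.0, 0.639, 0.769, 0.0]
wrist_force: [-1.7, 1.2, 5.9]
width: 0.0115
t 3.65 loader xy [-72.6  69.4] z 53.8 F loader [-1.4  1.5  5.9] M [ 0.01  0.26 -0.01] w 11.5 yaw 10.52
```

View pics/b.png

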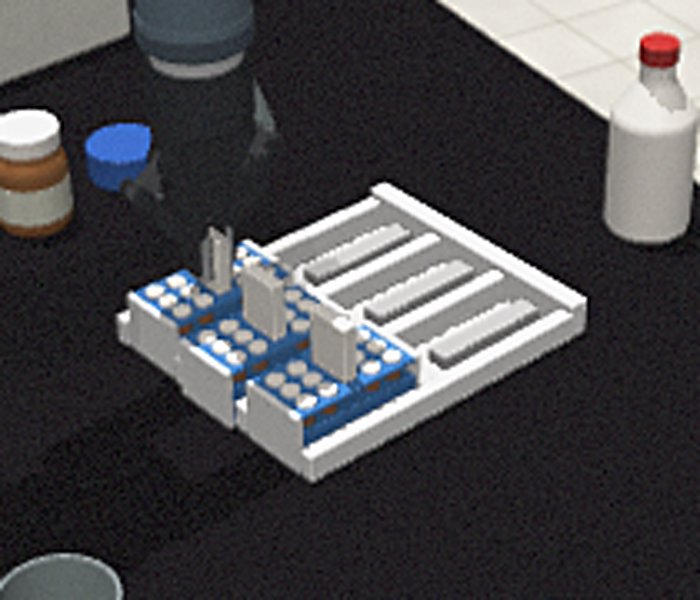

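```bash
Z='[[0,0,0],[0,0,0],[0,0,0],[0,0,0],[0,0,0],[0,0,0],[0,0,0],[0,0,0],[0,0,0],[0,0,0],[0,0,0],[0,0,0]]'
python3 -m crank '{"dp":[[0,2,-0.7],[0,5,-0.7],[0,10,-0.7]],"rot":[[0,0,0],[0,0,0],[0,0,0]],"hand":[1,1,1]}' >/dev/null
python3 chk.py 12 && python3 -m crank '{"dp":[[0,5,0],[0,10,0],[0,15,0],[0,20,0],[0,25,0],[0,30,0],[0,35,0],[0,40,0],[0,45,0],[0,50,0],[0,55,0],[0,59,0]],"rot":[[0,0,0],[0,0,0],[0,0,0],[0,0,0],[0,0,0],[0,0,0],[0,0,0],[0,0,0],[0,0,0],[0,0,0],[0,0,0],[0,0,0]],"hand":[1,1,1,1,1,1,1,1,1,1,1,1]}' >/dev/null; python3 chk.py 12
```

```text
t 3.95 loader xy [-64.6  69.6] z 54.0 F loader [-5.7 -0.3  4.2] M [-0.11  0.63 -0.02] w 11.1 yaw 10.53
t 3.95 loader xy [-64.6  69.6] z 54.0 F loader [-5.7 -0.3  4.2] M [-0.11  0.63 -0.02] w 11.1 yaw 10.53False
False
```

```bash
sed -i 's/sys.exit(abs/sys.exit(int(abs/; s/argv\[1\]))$/argv[1])))/' chk.py; tail -1 chk.py
python3 -m crank '{"dp":[[0,5,-0.5],[0,10,-0.5],[0,15,-0.5],[0,20,-0.5],[0,25,-0.5],[0,30,-0.5],[0,35,-0.5],[0,40,-0.5],[0,45,-0.5],[0,50,-0.5],[0,55,-0.5],[0,60,-0.5]],"rot":[[0,0,0],[0,0,0],[0,0,0],[0,0,0],[0,0,0],[0,0,0],[0,0,0],[0,0,0],[0,0,0],[0,0,0],[0,0,0],[0,0,0]],"hand":[1,1,1,1,1,1,1,1,1,1,1,1]}' >/dev/null; python3 chk.py 12 &&
python3 -m crank '{"dp":[[0,1,0],[0,2,0],[0,2,0]],"rot":[[0,0,0],[0,0,0],[0,0,0]],"hand":[1,1,1]}' >/dev/null; python3 chk.py 12
```

```text
f=st(); sys.exit(int(abs(f)>float(sys.argv[1])))
t 4.95 loader xy [-2.4 69.5] z 54.4 F loader [ 0.2  0.6 -3. ] M [ 0.03 -0.08  0.04] w 11.3 yaw 10.52
t 5.2 loader xy [-0.9 69.5] z 54.3 F loader [-0.7 -0.8 -2.5] M [-0.    0.03 -0.02] w 11.1 yaw 10.52
```

```bash
k(){ python3 chk.py 8; }
python3 -m crank '{"dp":[[0,0,0.4],[0,1,0.4],[0,2,0.4],[0,2,0.4]],"rot":[[0,0,0],[0,0,0],[0,0,0],[0,0,0]],"hand":[1,1,1,1]}' >/dev/null; k &&
python3 -m crank '{"dp":[[0,1,0],[0,2,0],[0,2,0]],"rot":[[0,0,0],[0,0,0],[0,0,0]],"hand":[1,1,1]}' >/dev/null && k &&
python3 -m crank '{"dp":[[0,1,0],[0,2,0],[0,2,0]],"rot":[[0,0,0],[0,0,0],[0,0,0]],"hand":[1,1,1]}' >/dev/null && k &&
python3 -m crank '{"dp":[[0,1,0],[0,2,0],[0,2,0]],"rot":[[0,0,0],[0,0,0],[0,0,0]],"hand":[1,1,1]}' >/dev/null && k &&
python3 -m crank '{"dp":[[0,1,0],[0,2,0],[0,2,0]],"rot":[[0,0,0],[0,0,0],[0,0,0]],"hand":[1,1,1]}' >/dev/null && k &&
python3 -m crank '{"dp":[[0,1,0],[0,2,0],[0,2,0]],"rot":[[0,0,0],[0,0,0],[0,0,0]],"hand":[1,1,1]}' >/dev/null && k &&
python3 -m crank '{"dp":[[0,1,0],[0,2,0],[0,2,0]],"rot":[[0,0,0],[0,0,0],[0,0,0]],"hand":[1,1,1]}' >/dev/null && k &&
python3 -m crank '{"dp":[[0,1,0],[0,2,0],[0,2,0]],"rot":[[0,0,0],[0,0,0],[0,0,0]],"hand":[1,1,1]}' >/dev/null && k &&
python3 -m crank '{"dp":[[0,1,0],[0,2,0],[0,2,0]],"rot":[[0,0,0],[0,0,0],[0,0,0]],"hand":[1,1,1]}' >/dev/null && k &&
python3 -m crank '{"dp":[[0,1,0],[0,2,0],[0,2,0]],"rot":[[0,0,0],[0,0,0],[0,0,0]],"hand":[1,1,1]}' >/dev/null && k
```

```text
t 5.53 loader xy [ 1.3 69.4] z 54.0 F loader [ 0.2  0.5 -3. ] M [ 0.07 -0.05  0.03] w 11.4 yaw 10.52
t 5.78 loader xy [ 3.4 69.5] z 54.0 F loader [-0.8 -0.1 -3.4] M [-0.   -0.03 -0.01] w 11.4 yaw 10.51
t 6.03 loader xy [ 5.4 69.4] z 54.0 F loader [-0.3 -1.2 -2.3] M [ 0.01 -0.02  0.03] w 10.9 yaw 10.52
t 6.28 loader xy [ 7.3 69.5] z 53.9 F loader [-0.8 -0.4 -2.3] M [-0.02  0.04 -0.02] w 11.1 yaw 10.52
t 6.53 loader xy [ 8.9 69.5] z 53.9 F loader [-1.5  0.5 -1.7] M [-0.05  0.26  0.05] w 11.5 yaw 10.52
t 6.78 loader xy [ 9.2 69.5] z 54.1 F loader [-8.3 -0.2  4.4] M [-0.31  1.24 -0.04] w 11.1 yaw 10.53
```

Left rack binds dead at x≈9 (force jumped 1.5→8.3 N): suspect bad. Back off, release, go to the middle one.

```bash
cd .;
python3 -m crank '{"dp":[[0,-2,0],[0,-5,0.2],[0,-8,0.5],[0,-8,0.6],[0,-8,0.6],[0,-8,0.6],[0,-8,0.6],[0,-8,0.6]],"rot":[[0,0,0],[0,0,0],[0,0,0],[0,0,0],[0,0,0],[0,0,0],[0,0,0],[0,0,0]],"hand":[1,1,1,1,0.5,0,0,0]}' >/dev/null; python3 chk.py 8
python3 -m crank '{"dp":[[0,0,-25],[0,0,-60],[0,0,-66],[-20,-20,-66],[-40,-50,-66],[-70,-79,-66],[-70,-79,-66],[-70,-79,-66],[-70,-79,-66],[-70,-79,-66]],"rot":[[0,0,0],[0,0,0],[0,0,0],[0,0,0],[0,0,0],[0,0,0],[0,0,0],[0,0,0],[0,0,0],[0,0,0]],"hand":[0,0,0,0,0,0,0,0,0,0]}' >/dev/null
python3 - <<'E'
from h import *
st(); c=optics.camera("top");W=cloud(c);z=np.nan_to_num(W[...,2]);
m=(z>.08)&(z<.097)&(W[...,0]>.4)&(W[...,0]<.7)&(W[...,1]>-.06)&(W[...,1]<.2)
nl,lab,s,_=cv2.connectedComponentsWithStats(m.astype(np.uint8))
for i in range(1,nl):
    if s[i,4]>30: print(s[i,4],wl(W[lab==i].mean(0)).round(1))
E
```

```text
t 7.45 loader xy [ 3.2 69.5] z 53.4 F loader [-0.1 -1.   0.2] M [-0.05 -0.03  0.01] w 59.2 yaw 10.52
t 8.28 loader xy [-74.7  -0.2] z 119.7 F loader [ 0.4 -0.1  0.3] M [-0.05 -0.02  0.01] w 85.5 yaw 10.54
57 [-74.2 -73.8]
```

```bash
cd .;
python3 -m crank '{"dp":[[0,-3,25],[0,-3,55],[0,-3,65.5],[0,-3,65.5],[0,-3,65.5],[0,-3,65.5],[0,-3,65.5],[0,-3,65.5],[0,-3,65.5],[0,-3,65.2],[0,-3,64.8],[0,-3,64.8]],"rot":[[0,0,0],[0,0,0],[0,0,0],[0,0,0],[0,0,0],[0,0,0],[0,0,0],[0,0,0],[0,0,0],[0,0,0],[0,0,0],[0,0,0]],"hand":[0,0,0,0,0.5,0.7,1,1,1,1,1,1]}' >/dev/null; python3 chk.py 8 &&
python3 -m crank '{"dp":[[0,2,0],[0,5,-0.3],[0,9,-0.3]],"rot":[[0,0,0],[0,0,0],[0,0,0]],"hand":[1,1,1]}' >/dev/null; python3 chk.py 8 && 
python3 -m crank '{"dp":[[0,5,0],[0,10,0],[0,15,0],[0,20,0],[0,25,0],[0,30,0],[0,35,0],[0,40,0],[0,45,0],[0,50,0],[0,55,0],[0,60,0]],"rot":[[0,0,0],[0,0,0],[0,0,0],[0,0,0],[0,0,0],[0,0,0],[0,0,0],[0,0,0],[0,0,0],[0,0,0],[0,0,0],[0,0,0]],"hand":[1,1,1,1,1,1,1,1,1,1,1,1]}' >/dev/null; python3 chk.py 8
```

```text
t 9.33 loader xy [-78.7  -0.6] z 54.9 F loader [-1.9  0.2  2.4] M [-0.09  0.02  0.  ] w 11.0 yaw 10.52
t 9.58 loader xy [-71.2  -0.4] z 55.0 F loader [-5.3 -1.   4. ] M [-0.13  0.63  0.07] w 11.2 yaw 10.53
t 10.58 loader xy [-10.6  -0.4] z 55.0 F loader [-3.9 -0.1  5.9] M [-0.14  0.72 -0.02] w 11.5 yaw 10.53
```

```bash
k(){ python3 chk.py 9; }
python3 -m crank '{"dp":[[0,3,-0.2],[0,6,-0.4],[0,9,-0.4],[0,9,-0.4]],"rot":[[0,0,0],[0,0,0],[0,0,0],[0,0,0]],"hand":[1,1,1,1]}' >/dev/null; k &&
python3 -m crank '{"dp":[[0,1,0],[0,2,0],[0,3,0]],"rot":[[0,0,0],[0,0,0],[0,0,0]],"hand":[1,1,1]}' >/dev/null && k &&
python3 -m crank '{"dp":[[0,1,0],[0,2,0],[0,2,0]],"rot":[[0,0,0],[0,0,0],[0,0,0]],"hand":[1,1,1]}' >/dev/null && k &&
python3 -m crank '{"dp":[[0,1,0],[0,2,0],[0,2,0]],"rot":[[0,0,0],[0,0,0],[0,0,0]],"hand":[1,1,1]}' >/dev/null && k &&
python3 -m crank '{"dp":[[0,1,0],[0,2,0],[0,2,0]],"rot":[[0,0,0],[0,0,0],[0,0,0]],"hand":[1,1,1]}' >/dev/null && k &&
python3 -m crank '{"dp":[[0,1,0],[0,2,0],[0,2,0]],"rot":[[0,0,0],[0,0,0],[0,0,0]],"hand":[1,1,1]}' >/dev/null && k &&
python3 -m crank '{"dp":[[0,1,0],[0,2,0],[0,2,0]],"rot":[[0,0,0],[0,0,0],[0,0,0]],"hand":[1,1,1]}' >/dev/null && k &&
python3 -m crank '{"dp":[[0,1,0],[0,2,0],[0,2,0]],"rot":[[0,0,0],[0,0,0],[0,0,0]],"hand":[1,1,1]}' >/dev/null && k &&
python3 -m crank '{"dp":[[0,1,0],[0,2,0],[0,2,0]],"rot":[[0,0,0],[0,0,0],[0,0,0]],"hand":[1,1,1]}' >/dev/null && k &&
python3 -m crank '{"dp":[[0,1,0],[0,2,0],[0,2,0]],"rot":[[0,0,0],[0,0,0],[0,0,0]],"hand":[1,1,1]}' >/dev/null && k &&
python3 -m crank '{"dp":[[0,1,0],[0,2,0],[0,2,0]],"rot":[[0,0,0],[0,0,0],[0,0,0]],"hand":[1,1,1]}' >/dev/null && k &&
python3 -m crank '{"dp":[[0,1,0],[0,2,0],[0,2,0]],"rot":[[0,0,0],[0,0,0],[0,0,0]],"hand":[1,1,1]}' >/dev/null && k
```

```text
t 10.92 loader xy [-0.1 -0.6] z 54.9 F loader [ 0.6 -0.4 -1.4] M [ 0.   -0.09  0.03] w 11.4 yaw 10.51
t 11.17 loader xy [ 2.1 -0.5] z 55.0 F loader [-0.5 -0.5 -2.5] M [-0.07  0.07  0.01] w 11.7 yaw 10.52
t 11.42 loader xy [ 4.4 -0.5] z 55.0 F loader [ 0.  -0.3 -3. ] M [-0.01  0.02  0.02] w 11.2 yaw 10.52
t 11.67 loader xy [ 6.4 -0.5] z 55.2 F loader [ 0.2  0.6 -3. ] M [ 0.03 -0.04 -0.04] w 11.3 yaw 10.52
t 11.92 loader xy [ 8.4 -0.5] z 55.3 F loader [ 0.2 -0.6 -3.6] M [-0.02 -0.03 -0.01] w 11.1 yaw 10.52
t 12.17 loader xy [10.4 -0.6] z 55.3 F loader [ 0.3 -0.2 -2.7] M [-0.01 -0.03  0.01] w 11.3 yaw 10.52
t 12.42 loader xy [12.4 -0.6] z 55.3 F loader [-0.5 -1.  -3.2] M [ 0.02 -0.01 -0.01] w 11.2 yaw 10.52
t 12.67 loader xy [14.5 -0.6] z 55.3 F loader [-0.3 -0.4 -2.7] M [0.01 0.03 0.01] w 11.7 yaw 10.52
t 12.92 loader xy [16.4 -0.6] z 55.3 F loader [-0.8 -0.  -3.3] M [ 0.04 -0.02  0.05] w 11.3 yaw 10.52
t 13.17 loader xy [18.4 -0.5] z 55.3 F loader [ 0.1  1.1 -3.2] M [ 0.02 -0.01 -0.05] w 11.5 yaw 10.52
t 13.42 loader xy [20.4 -0.5] z 55.3 F loader [-0.5  0.4 -3.9] M [-0.01  0.01 -0.04] w 11.4 yaw 10.52
t 13.67 loader xy [22.4 -0.6] z 55.3 F loader [ 0.7 -0.7 -3.5] M [-0.04  0.07 -0.05] w 11.6 yaw 10.52
```

```bash
k(){ python3 chk.py 9; }
python3 -m crank '{"dp":[[0,2,0.2],[0,5,0.4],[0,8,0.4],[0,11,0.4],[0,14,0.4],[0,17,0.4],[0,20,0.4],[0,23,0.4],[0,26,0.4],[0,29,0.4],[0,31,0.4],[0,31,0.4]],"rot":[[0,0,0],[0,0,0],[0,0,0],[0,0,0],[0,0,0],[0,0,0],[0,0,0],[0,0,0],[0,0,0],[0,0,0],[0,0,0],[0,0,0]],"hand":[1,1,1,1,1,1,1,1,1,1,1,1]}' >/dev/null; k &&
python3 -m crank '{"dp":[[0,1,0.1],[0,2,0.1],[0,2,0.1]],"rot":[[0,0,0],[0,0,0],[0,0,0]],"hand":[1,1,1]}' >/dev/null && k &&
python3 -m crank '{"dp":[[0,0.7,0],[0,1.5,0],[0,1.5,0]],"rot":[[0,0,0],[0,0,0],[0,0,0]],"hand":[1,1,1]}' >/dev/null && k &&
python3 -m crank '{"dp":[[0,0.7,0],[0,1.5,0],[0,1.5,0]],"rot":[[0,0,0],[0,0,0],[0,0,0]],"hand":[1,1,1]}' >/dev/null && k &&
python3 -m crank '{"dp":[[0,0.5,0],[0,1,0],[0,1,0]],"rot":[[0,0,0],[0,0,0],[0,0,0]],"hand":[1,1,1]}' >/dev/null && k &&
python3 -m crank '{"dp":[[0,0.5,0],[0,1,0],[0,1,0]],"rot":[[0,0,0],[0,0,0],[0,0,0]],"hand":[1,1,1]}' >/dev/null && k &&
python3 -m crank '{"dp":[[0,0.5,0],[0,1,0],[0,1,0]],"rot":[[0,0,0],[0,0,0],[0,0,0]],"hand":[1,1,1]}' >/dev/null && k &&
python3 -m crank '{"dp":[[0,0.5,0],[0,1,0],[0,1,0]],"rot":[[0,0,0],[0,0,0],[0,0,0]],"hand":[1,1,1]}' >/dev/null && k
```

```text
t 14.67 loader xy [54.  -0.6] z 54.9 F loader [ 0.6  0.1 -2.1] M [ 0.05 -0.03  0.01] w 11.4 yaw 10.52
t 14.92 loader xy [55.2 -0.5] z 55.0 F loader [-1.9 -0.3  1.7] M [-0.13  0.35 -0.02] w 11.3 yaw 10.52
t 15.17 loader xy [56.7 -0.5] z 54.9 F loader [-3.4  0.8  2.8] M [-0.12  0.44  0.  ] w 11.4 yaw 10.52
t 15.42 loader xy [58.3 -0.5] z 54.9 F loader [-3.8 -0.2  4.5] M [-0.06  0.49 -0.06] w 11.9 yaw 10.52
t 15.67 loader xy [59.2 -0.5] z 54.9 F loader [-4.7  0.8  5.4] M [-0.04  0.69 -0.01] w 11.3 yaw 10.52
t 15.92 loader xy [59.9 -0.5] z 55.0 F loader [-5.5  0.   6.3] M [-0.15  0.77 -0.02] w 11.3 yaw 10.52
t 16.17 loader xy [60.  -0.5] z 55.0 F loader [-9.7  0.4  8.2] M [-0.27  1.12  0.02] w 11.3 yaw 10.53
```

```bash
cd .;
python3 -m crank '{"dp":[[0,-0.5,0],[0,-0.5,0],[0,-0.5,0],[0,-0.5,0],[0,-0.5,-20],[0,-0.5,-50],[0,-0.5,-66],[-20,-35,-66],[-40,-70,-66],[-60,-105,-66],[-70,-135,-66],[-70,-135,-66]],"rot":[[0,0,0],[0,0,0],[0,0,0],[0,0,0],[0,0,0],[0,0,0],[0,0,0],[0,0,0],[0,0,0],[0,0,0],[0,0,0],[0,0,0]],"hand":[0.5,0,0,0,0,0,0,0,0,0,0,0]}' >/dev/null
python3 -m crank '{"dp":[[0,0,0],[0,0,0]],"rot":[[0,0,0],[0,0,0]],"hand":[0,0]}' >/dev/null
python3 - <<'E'
from h import *
st(); c=optics.camera("top");W=cloud(c);z=np.nan_to_num(W[...,2]);
m=(z>.08)&(z<.097)&(W[...,0]>.4)&(W[...,0]<.7)&(W[...,1]>-.06)&(W[...,1]<.2)
nl,lab,s,_=cv2.connectedComponentsWithStats(m.astype(np.uint8))
for i in range(1,nl):
    if s[i,4]>30: print(s[i,4],wl(W[lab==i].mean(0)).round(1))
cv2.imwrite("pics/c.png",cv2.resize(c["image"][170:320,220:360,::-1],(560,600),interpolation=2))
E
```

```text
t 17.33 loader xy [-72.5 -70.9] z 121.3 F loader [ 0.3  0.5 -0.4] M [ 0.01 -0.04 -0.  ] w 85.2 yaw 10.48
48 [60.4  5.9]
75 [ 4.3 68.9]
```

View pics/c.png

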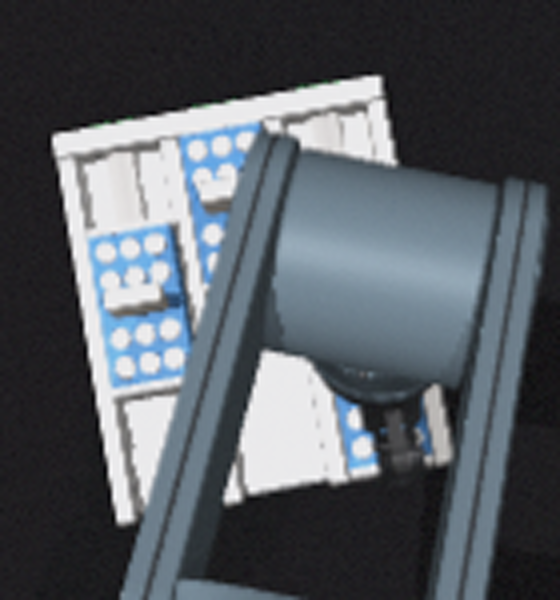

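```bash
cd .;
python3 -m crank '{"dp":[[0,-1.4,25],[0,-1.4,55],[0,-1.4,67],[0,-1.4,67],[0,-1.4,67],[0,-1.4,67],[0,-1.4,67],[0,-1.4,67],[0,-1.4,67],[0,-1.4,66.7],[0,-1.4,66.3],[0,-1.4,66.3]],"rot":[[0,0,0],[0,0,0],[0,0,0],[0,0,0],[0,0,0],[0,0,0],[0,0,0],[0,0,0],[0,0,0],[0,0,0],[0,0,0],[0,0,0]],"hand":[0,0,0,0,0.5,0.7,1,1,1,1,1,1]}' >/dev/null; python3 chk.py 9 &&
python3 -m crank '{"dp":[[0,2,0],[0,5,-0.3],[0,9,-0.3]],"rot":[[0,0,0],[0,0,0],[0,0,0]],"hand":[1,1,1]}' >/dev/null; python3 chk.py 9 && 
python3 -m crank '{"dp":[[0,5,0],[0,10,0],[0,15,0],[0,20,0],[0,25,0],[0,30,0],[0,35,0],[0,40,0],[0,45,0],[0,50,0],[0,55,0],[0,60,0]],"rot":[[0,0,0],[0,0,0],[0,0,0],[0,0,0],[0,0,0],[0,0,0],[0,0,0],[0,0,0],[0,0,0],[0,0,0],[0,0,0],[0,0,0]],"hand":[1,1,1,1,1,1,1,1,1,1,1,1]}' >/dev/null; python3 chk.py 9
```

```text
t 18.38 loader xy [-75.  -70.7] z 54.8 F loader [ 0.4 -0.3  1.7] M [-0.    0.04  0.01] w 11.4 yaw 10.52
t 18.63 loader xy [-67.4 -70.4] z 54.9 F loader [-3.7 -0.1  5.1] M [-0.13  0.6  -0.01] w 11.3 yaw 10.52
t 19.63 loader xy [ -6.3 -70.5] z 54.9 F loader [-5.5 -0.9  5.9] M [-0.2   0.74  0.01] w 11.4 yaw 10.53
```

```bash
k(){ python3 chk.py 9; }
python3 -m crank '{"dp":[[0,2,-0.1],[0,4,-0.2],[0,6,-0.2],[0,6,-0.2]],"rot":[[0,0,0],[0,0,0],[0,0,0],[0,0,0]],"hand":[1,1,1,1]}' >/dev/null; k &&
python3 -m crank '{"dp":[[0,1,0],[0,2,0],[0,2,0]],"rot":[[0,0,0],[0,0,0],[0,0,0]],"hand":[1,1,1]}' >/dev/null && k &&
python3 -m crank '{"dp":[[0,1,0],[0,2,0],[0,2,0]],"rot":[[0,0,0],[0,0,0],[0,0,0]],"hand":[1,1,1]}' >/dev/null && k &&
python3 -m crank '{"dp":[[0,1,0],[0,2,0],[0,2,0]],"rot":[[0,0,0],[0,0,0],[0,0,0]],"hand":[1,1,1]}' >/dev/null && k &&
python3 -m crank '{"dp":[[0,1,0],[0,2,0],[0,2,0]],"rot":[[0,0,0],[0,0,0],[0,0,0]],"hand":[1,1,1]}' >/dev/null && k &&
python3 -m crank '{"dp":[[0,1,0],[0,2,0],[0,2,0]],"rot":[[0,0,0],[0,0,0],[0,0,0]],"hand":[1,1,1]}' >/dev/null && k &&
python3 -m crank '{"dp":[[0,1,0],[0,2,0],[0,2,0]],"rot":[[0,0,0],[0,0,0],[0,0,0]],"hand":[1,1,1]}' >/dev/null && k &&
python3 -m crank '{"dp":[[0,1,0],[0,2,0],[0,2,0]],"rot":[[0,0,0],[0,0,0],[0,0,0]],"hand":[1,1,1]}' >/dev/null && k &&
python3 -m crank '{"dp":[[0,1,0],[0,2,0],[0,2,0]],"rot":[[0,0,0],[0,0,0],[0,0,0]],"hand":[1,1,1]}' >/dev/null && k &&
python3 -m crank '{"dp":[[0,1,0],[0,2,0],[0,2,0]],"rot":[[0,0,0],[0,0,0],[0,0,0]],"hand":[1,1,1]}' >/dev/null && k &&
python3 -m crank '{"dp":[[0,1,0],[0,2,0],[0,2,0]],"rot":[[0,0,0],[0,0,0],[0,0,0]],"hand":[1,1,1]}' >/dev/null && k
```

```text
t 19.97 loader xy [  0.2 -70.5] z 54.9 F loader [-1.9  0.7  3.7] M [0.04 0.29 0.04] w 11.0 yaw 10.52
t 20.22 loader xy [  1.9 -70.5] z 54.9 F loader [-3.1  0.1  3.3] M [-0.1   0.43 -0.01] w 10.9 yaw 10.51
t 20.47 loader xy [  4.1 -70.5] z 54.9 F loader [-3.1 -0.5  2. ] M [-0.07  0.38 -0.  ] w 10.9 yaw 10.52
t 20.72 loader xy [  6.1 -70.5] z 54.9 F loader [-2.   0.2  2.5] M [-0.08  0.28 -0.02] w 10.9 yaw 10.51
t 20.97 loader xy [  8.1 -70.5] z 54.8 F loader [-2.2 -0.1  1.1] M [-0.07  0.27  0.01] w 11.5 yaw 10.52
t 21.22 loader xy [ 10.1 -70.5] z 54.9 F loader [-0.4 -0.9  0.3] M [-0.05  0.2  -0.03] w 11.2 yaw 10.52
t 21.47 loader xy [ 12.1 -70.5] z 54.9 F loader [-1.8 -0.2 -0.4] M [-0.04  0.13 -0.03] w 11.3 yaw 10.52
t 21.72 loader xy [ 14.1 -70.5] z 54.9 F loader [-0.2  0.4 -0.9] M [ 0.02  0.12 -0.03] w 11.1 yaw 10.51
t 21.97 loader xy [ 16.1 -70.5] z 54.9 F loader [ 0.5  0.4 -1.8] M [-0.02  0.12 -0.03] w 11.2 yaw 10.52
t 22.22 loader xy [ 18.1 -70.5] z 54.9 F loader [-0.5 -0.  -1.9] M [-0.05 -0.02  0.03] w 11.5 yaw 10.52
t 22.47 loader xy [ 20.1 -70.5] z 54.9 F loader [-0.1 -0.5 -2.5] M [-0.03 -0.04  0.04] w 11.3 yaw 10.52
```

Third is good too. Slide home.

```bash
k(){ python3 chk.py 9; }
python3 -m crank '{"dp":[[0,2,0.2],[0,5,0.3],[0,8,0.3],[0,11,0.3],[0,14,0.3],[0,17,0.3],[0,20,0.3],[0,23,0.3],[0,26,0.3],[0,29,0.3],[0,32,0.3],[0,32,0.3]],"rot":[[0,0,0],[0,0,0],[0,0,0],[0,0,0],[0,0,0],[0,0,0],[0,0,0],[0,0,0],[0,0,0],[0,0,0],[0,0,0],[0,0,0]],"hand":[1,1,1,1,1,1,1,1,1,1,1,1]}' >/dev/null; k &&
python3 -m crank '{"dp":[[0,1,0.1],[0,2,0.1],[0,2,0.1]],"rot":[[0,0,0],[0,0,0],[0,0,0]],"hand":[1,1,1]}' >/dev/null && k &&
python3 -m crank '{"dp":[[0,0.7,0],[0,1.5,0],[0,1.5,0]],"rot":[[0,0,0],[0,0,0],[0,0,0]],"hand":[1,1,1]}' >/dev/null && k &&
python3 -m crank '{"dp":[[0,0.7,0],[0,1.5,0],[0,1.5,0]],"rot":[[0,0,0],[0,0,0],[0,0,0]],"hand":[1,1,1]}' >/dev/null && k &&
python3 -m crank '{"dp":[[0,0.5,0],[0,1,0],[0,1,0]],"rot":[[0,0,0],[0,0,0],[0,0,0]],"hand":[1,1,1]}' >/dev/null && k &&
python3 -m crank '{"dp":[[0,0.5,0],[0,1,0],[0,1,0]],"rot":[[0,0,0],[0,0,0],[0,0,0]],"hand":[1,1,1]}' >/dev/null && k &&
python3 -m crank '{"dp":[[0,0.5,0],[0,1,0],[0,1,0]],"rot":[[0,0,0],[0,0,0],[0,0,0]],"hand":[1,1,1]}' >/dev/null && k &&
python3 -m crank '{"dp":[[0,0.5,0],[0,1,0],[0,1,0]],"rot":[[0,0,0],[0,0,0],[0,0,0]],"hand":[1,1,1]}' >/dev/null && k
```

```text
t 23.47 loader xy [ 52.7 -70.6] z 54.9 F loader [-1.8  0.1  3. ] M [-0.05  0.41  0.  ] w 11.2 yaw 10.52
t 23.72 loader xy [ 53.8 -70.6] z 54.9 F loader [-5.2  0.4  5.6] M [-0.16  0.75 -0.01] w 11.4 yaw 10.52
t 23.97 loader xy [ 55.2 -70.6] z 54.9 F loader [-5.2  0.2  5.4] M [-0.17  0.73 -0.  ] w 11.3 yaw 10.52
t 24.22 loader xy [ 56.7 -70.5] z 54.9 F loader [-4.9 -0.2  6.5] M [-0.13  0.73 -0.01] w 11.2 yaw 10.52
t 24.47 loader xy [ 57.6 -70.5] z 54.8 F loader [-5.  -1.3  6.5] M [-0.14  0.74 -0.05] w 11.0 yaw 10.52
t 24.72 loader xy [ 58.6 -70.5] z 54.9 F loader [-6.2 -0.5  5.3] M [-0.18  0.76 -0.02] w 10.9 yaw 10.52
t 24.97 loader xy [ 59.7 -70.6] z 54.9 F loader [-5.  -0.9  5.1] M [-0.13  0.74  0.02] w 11.2 yaw 10.52
t 25.22 loader xy [ 59.9 -70.5] z 54.9 F loader [-9.4 -0.4  7.9] M [-0.2   0.98  0.  ] w 11.6 yaw 10.53
```

```bash
cd .;
python3 -m crank '{"dp":[[0,-0.5,0],[0,-0.5,0],[0,-0.5,0],[0,-0.5,0],[0,-0.5,-20],[0,-0.5,-50],[0,-0.5,-70],[35,-14,-70],[70,-28,-70],[105,-42,-70],[140,-57,-70],[140,-57,-70]],"rot":[[0,0,0],[0,0,0],[0,0,0],[0,0,0],[0,0,0],[0,0,0],[0,0,0],[0,0,0],[0,0,0],[0,0,0],[0,0,0],[0,0,0]],"hand":[0.5,0,0,0,0,0,0,0,0,0,0,0]}' >/dev/null
python3 -m crank '{"dp":[[0,0,0],[0,0,0]],"rot":[[0,0,0],[0,0,0]],"hand":[0,0]}' >/dev/null
python3 -c "from h import *;st();a=lw(.0036,.0695);go([*a,.0545])"
```

```text
t 26.38 loader xy [ 4.3 69.5] z 124.8 F loader [ 0.5 -1.  -1. ] M [-0.01 -0.01 -0.02] w 85.5 yaw 10.58
dp [ 0.  -0.8 70.3] rot [0.07 0.03 0.08]
```

```bash
cd .;
python3 -m crank '{"dp":[[0,-1,30],[0,-1,60],[0,-1,70],[0,-1,70],[0,-1,70],[0,-1,70],[0,-1,70],[0,-1,70],[0,-1,70],[0,-1,69.7],[0,-1,69.5],[0,-1,69.5]],"rot":[[0,0,0],[0,0,0],[0,0,0],[0,0,0],[0,0,0],[0,0,0],[0,0,0],[0,0,0],[0,0,0],[0,0,0],[0,0,0],[0,0,0]],"hand":[0,0,0,0,0.5,0.7,1,1,1,1,1,1]}' >/dev/null; python3 chk.py 9 &&
python3 -m crank '{"dp":[[0,-2,0],[0,-6,0],[0,-12,0],[0,-18,0],[0,-26,0],[0,-34,0],[0,-42,0],[0,-50,0],[0,-58,0],[0,-66,0],[0,-74,0],[0,-82,0]],"rot":[[0,0,0],[0,0,0],[0,0,0],[0,0,0],[0,0,0],[0,0,0],[0,0,0],[0,0,0],[0,0,0],[0,0,0],[0,0,0],[0,0,0]],"hand":[1,1,1,1,1,1,1,1,1,1,1,1]}' >/dev/null; python3 chk.py 12 &&
python3 -m crank '{"dp":[[0,-8,0],[0,-16,0],[0,-25,0],[0,-35,0],[0,-45,0],[0,-55,0],[0,-65,0],[0,-75,0],[0,-85,0],[0,-95,0],[0,-105,0],[0,-110,0]],"rot":[[0,0,0],[0,0,0],[0,0,0],[0,0,0],[0,0,0],[0,0,0],[0,0,0],[0,0,0],[0,0,0],[0,0,0],[0,0,0],[0,0,0]],"hand":[1,1,1,1,1,1,1,1,1,1,1,1]}' >/dev/null; python3 chk.py 12
```

```text
t 27.38 loader xy [ 3.3 69.5] z 55.6 F loader [1.7 0.6 1.8] M [ 0.   -0.03 -0.02] w 11.2 yaw 10.53
t 28.38 loader xy [-79.5  69.4] z 55.6 F loader [ 5.  -0.1  6.1] M [ 0.1  -0.62 -0.03] w 11.4 yaw 10.52
t 29.38 loader xy [-189.9   69.4] z 55.6 F loader [4.4 0.6 6.1] M [ 0.15 -0.7   0.01] w 11.8 yaw 10.52
```

```bash
cd .;
python3 -m crank '{"dp":[[0,0,-3],[0,0,-8],[0,0,-20],[0,0,-35],[0,0,-50],[0,0,-70],[0,0,-70],[0,0,-70]],"rot":[[0,0,0],[0,0,0],[0,0,0],[0,0,0],[0,0,0],[0,0,0],[0,0,0],[0,0,0]],"hand":[1,1,1,1,1,1,1,1]}' >/dev/null;
python3 -c "from h import *;st();go([.458,-.301,.125],np.radians(-.8))"
```

```text
t 30.05 loader xy [-189.6   69.5] z 125.1 F loader [ 0.2 -0.7 -3.3] M [-0.01 -0.01  0.01] w 10.9 yaw 10.53
dp [-4.253e+02 -1.710e+01  1.000e-01] rot [0.000e+00 1.000e-02 1.133e+01]
```

```bash
cd .;
python3 -m crank '{"dp":[[-8,0,0],[-25,-1,0],[-50,-2,0],[-80,-3,0],[-110,-4,0],[-140,-6,0],[-170,-7,0],[-200,-8,0],[-230,-9,0],[-260,-10,0],[-290,-12,0],[-320,-13,0]],"rot":[[0,0,1],[0,0,2],[0,0,3],[0,0,4],[0,0,5],[0,0,6],[0,0,7],[0,0,8],[0,0,9],[0,0,10],[0,0,11],[0,0,11.3]],"hand":[1,1,1,1,1,1,1,1,1,1,1,1]}' >/dev/null;
python3 -m crank '{"dp":[[-25,0,0],[-50,0,0],[-70,0,0],[-85,0,0],[-95,0,0],[-102,0,0],[-104,0,0],[-104,0,0],[-104,0,0]],"rot":[[0,0,0],[0,0,0],[0,0,0],[0,0,0],[0,0,0],[0,0,0],[0,0,0],[0,0,0],[0,0,0]],"hand":[1,1,1,1,1,1,1,1,1]}' >/dev/null;
python3 -c "
from h import *
st();go([.458,-.301,.061],np.radians(-.8))
c=optics.camera('side')
cv2.imwrite('pics/d.png',cv2.resize(c['image'][260:440,230:450,::-1],(730,600),interpolation=2))"
```

```text
t 31.8 loader xy [-222.4 -351.5] z 124.9 F loader [-0.3 -0.4 -3.3] M [ 0.03  0.01 -0.03] w 11.1 yaw -0.75
dp [-1.2 16.5 63.9] rot [-0.03 -0.05  0.05]
```

View pics/d.png

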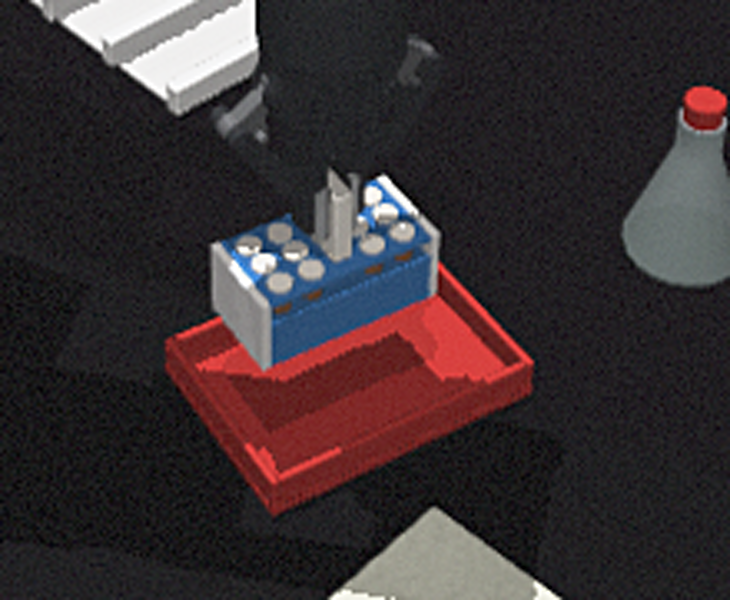

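The rack hangs level above the tray (centre ≈ (325,290)). Shift 16 mm and lower.

```bash
cd .;
python3 -m crank '{"dp":[[-1,6,5],[-1,13,12],[-1,16.5,22],[-1,16.5,32],[-1,16.5,42],[-1,16.5,50],[-1,16.5,55],[-1,16.5,58],[-1,16.5,60],[-1,16.5,61],[-1,16.5,62],[-1,16.5,62]],"rot":[[0,0,0],[0,0,0],[0,0,0],[0,0,0],[0,0,0],[0,0,0],[0,0,0],[0,0,0],[0,0,0],[0,0,0],[0,0,0],[0,0,0]],"hand":[1,1,1,1,1,1,1,1,1,1,1,1]}' >/dev/null; python3 chk.py 9
python3 -m crank '{"dp":[[0,0,0.4],[0,0,0.8],[0,0,1.2],[0,0,1.2]],"rot":[[0,0,0],[0,0,0],[0,0,0],[0,0,0]],"hand":[1,1,1,1]}' >/dev/null; python3 chk.py 9
```

```text
t 32.85 loader xy [-206.5 -357. ] z 63.3 F loader [ 0.5 -0.5 -4.1] M [ 0.04  0.03 -0.02] w 11.1 yaw -0.79
t 33.18 loader xy [-206.5 -356.8] z 61.9 F loader [-1.1 -0.6 -3.4] M [-0.07 -0.03  0.07] w 11.3 yaw -0.78
```

```bash
k(){ python3 -c "
from h import *
import sys
st(); sys.exit(int(manip.sense()['wrist_force'][2]>0))"; }
python3 -m crank '{"dp":[[0,0,0.3],[0,0,0.6],[0,0,0.6]],"rot":[[0,0,0],[0,0,0],[0,0,0]],"hand":[1,1,1]}' >/dev/null; k &&
python3 -m crank '{"dp":[[0,0,0.3],[0,0,0.6],[0,0,0.6]],"rot":[[0,0,0],[0,0,0],[0,0,0]],"hand":[1,1,1]}' >/dev/null && k &&
python3 -m crank '{"dp":[[0,0,0.3],[0,0,0.6],[0,0,0.6]],"rot":[[0,0,0],[0,0,0],[0,0,0]],"hand":[1,1,1]}' >/dev/null && k &&
python3 -m crank '{"dp":[[0,0,0.3],[0,0,0.6],[0,0,0.6]],"rot":[[0,0,0],[0,0,0],[0,0,0]],"hand":[1,1,1]}' >/dev/null && k
```

```text
t 33.43 loader xy [-206.5 -356.7] z 61.2 F loader [-0.2 -0.6 -2.9] M [ 0.01 -0.04 -0.01] w 11.2 yaw -0.78
t 33.68 loader xy [-206.5 -356.8] z 60.6 F loader [-0.2  0.6 -2. ] M [-0.01  0.03 -0.02] w 11.0 yaw -0.78
t 33.93 loader xy [-206.5 -356.8] z 60.6 F loader [-0.6  1.3  3.6] M [0.24 0.27 0.01] w 11.3 yaw -0.78
```

Seated on the floor (z 60.6, as expected). Release, retract, and check.

```bash
cd .;
python3 -m crank '{"dp":[[0,0,0],[0,0,0],[0,0,0],[0,0,0],[0,0,-10],[0,0,-35],[0,0,-70],[0,0,-100],[0,-30,-130],[0,-60,-140],[0,-60,-140],[0,-60,-140]],"rot":[[0,0,0],[0,0,0],[0,0,0],[0,0,0],[0,0,0],[0,0,0],[0,0,0],[0,0,0],[0,0,0],[0,0,0],[0,0,0],[0,0,0]],"hand":[0.7,0.4,0,0,0,0,0,0,0,0,0,0]}' >/dev/null
cat > fin.py <<'E'
from h import *
st(); c=optics.camera("top");W=cloud(c);z=np.nan_to_num(W[...,2])
def comps(m,mn,tag):
    nl,lab,s,_=cv2.connectedComponentsWithStats(m.astype(np.uint8))
    for i in range(1,nl):
        if s[i,4]>mn:
            p=W[lab==i]; r=cv2.minAreaRect((p[:,:2]*1000).astype(np.float32))
            print(tag,s[i,4],np.round(r[0],1),np.round(r[1],1),round(r[2],1),"loader",wl(np.array(r[0])/1000).round(1),"z",p[:,2].min().round(3),np.median(p[:,2]).round(3))
comps((z>.08)&(z<.097)&(W[...,0]>.3)&(W[...,0]<.75),30,"tab")
comps((z>.038)&(z<.06)&(W[...,0]>.3)&(W[...,0]<.75),300,"top")
for t in ["flask_red","amber_jar","blue_cap"]:
    for r in finder.outline_of("top",t)[:2]: print(t,round(r["score"],2),np.nanmedian(W[r["mask"]],0).round(3))
s=optics.camera("side")
cv2.imwrite("pics/e.png",np.hstack([cv2.resize(c["image"][170:350,130:470,::-1],(400,212)),cv2.resize(s["image"][160:440,180:480,::-1],(400,373))[:212]]) if 0 else cv2.resize(s["image"][160:440,180:480,::-1],(640,597)))
E
python3 fin.py
```

```text
t 34.93 loader xy [-265.9 -345.4] z 202.0 F loader [ 0.3 -0.2 -0.6] M [ 0.   -0.03  0.02] w 85.1 yaw -0.87
tab 79 [668.3  28.5] [13.1 35. ] 11.5 loader [ 60.3 -70.2] z 0.08 0.09
tab 78 [655.9  96.7] [12.4 35.9] 14.2 loader [60.5 -0.8] z 0.081 0.089
tab 3230 [551.6 678.4] [200.  182.4] 11.4 loader [ 64.  590.1] z 0.08 0.091
tab 372 [464. 358.] [49.1 52.3] 0.1 loader [-80.5 291. ] z 0.08 0.086
tab 69 [ 458.4 -301.1] [36.7 10.2] 88.7 loader [-206.1 -356. ] z 0.081 0.094
tab 102 [316.9 679.4] [167.3   1.9] 78.3 loader [-166.6  633.9] z 0.08 0.088
top 721 [ 607.9 -614.4] [280.3  38.8] 6.4 loader [-116.2 -691.3] z 0.038 0.053
top 764 [669.4  28.3] [112.  54.] 10.5 loader [ 61.3 -70.6] z 0.038 0.047
top 771 [655.8  97.1] [110.9  54. ] 10.5 loader [60.5 -0.5] z 0.038 0.047
top 503 [522.6 617.8] [126.9 256.8] 61.7 loader [ 24.4 535.9] z 0.038 0.05
top 889 [ 459.7 -301.3] [ 55.9 108.5] 89.3 loader [-204.9 -356.5] z 0.038 0.052
flask_red 0.98 [ 0.684 -0.305  0.045]
amber_jar 0.75 [0.463 0.348 0.084]
blue_cap 0.75 [0.555 0.385 0.029]
```

View pics/e.png

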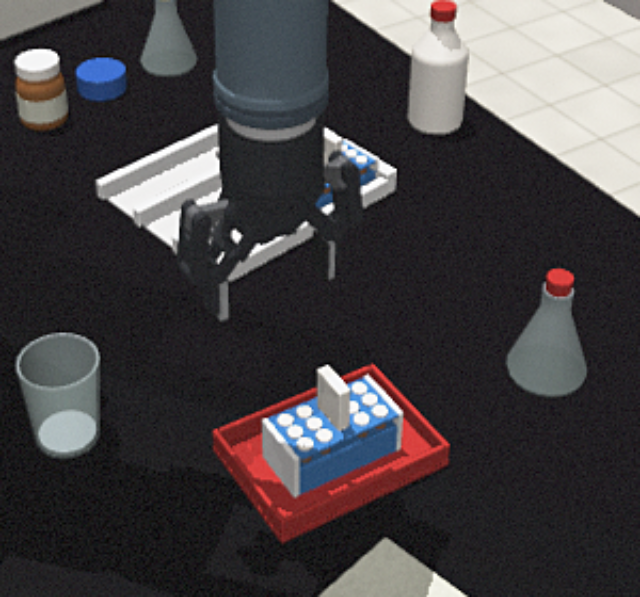

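The rack sits flat and upright in the red tray, around (335,430). The arm is clear, and both good racks measure x≈60 mm.

```bash
python3 -c "from h import *;print(workorder.close_job())"
```

```text
the job is handed in; nothing more can be done
None
```

The bad rack is in the red tray and the two good racks are fully home. I handed the job in at about 35 s of the 64 s allowed.

- **Bad rack:** the left-lane rack (loader y = +70) stopped dead at x ≈ +9 mm with 8.3 N on it. I backed it off at once and left it in its lane while I did the other two.
- **Good racks:** the middle and right racks slid over their keys at about 6 N or less. They touched the end stop at x ≈ 60 mm, with at most 9.7 N.
- **Reject:** I drew the left rack straight back, fully out of its lane (x = -190 mm), then lifted it and lowered it gently into the tray.

**Last checks:**
- **Good racks:** the tabs measure x = 60.3 and 60.5 mm from the top camera. One rack-top outline read 61.3 mm, which is within the calibration error.
- **Rejected rack:** it lies flat and upright, within about 2 mm of the tray's centre. Its top is at 52 mm, about right for the 5 mm floor.
- **Objects to leave alone:** the red-stoppered flask, amber jar and blue cap are where they were, within 1 mm. I did not re-measure the yellow-stoppered flask; the arm never went down near it.

While I gripped the racks, the vertical force at the wrist ranged from about 8 N of pressing down to about the rack's own weight of lift. A rack may therefore have slid a few tenths of a millimetre off the bench for part of the way, including the left rack just before it bound. None of them was lifted out of its lane while sliding.

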